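# Pour the brass spacers into the parts chest and lock its hasp

## Robot

A 7-joint arm with a two-finger parallel gripper is mounted at the origin on the work surface. World frame = base frame: x ahead of the robot, y to its left, z up, the work surface at z = 0. Lengths are in m, angles in rad, forces in N, time in s.
With the tool pointing down it reaches from about 0.4 to 0.85 m from the base axis. Payload 10.4 kg.
Tool frame: the origin (TCP) lies between the finger pads; the fingertips stand 14 mm ahead of it and the grasp point (between the pads) lies 5 mm behind it; z points along the fingers, y is the line along which they close (so a half turn about z gives the same grasp; the last joint's range is limited). The gripper opens to 87 mm and grips with 3 to 60 N. Pads are 19 mm wide; open, the fingers measure 117 mm over their backs; the gripper's body (75 mm by 190 mm) begins 51 mm behind the grasp point.
Start: joints at [-1.369, 0.332, -0.065, 1.46, 0.022, 1.35, -0.088], TCP at [0.139, 0.609, 0.237] pointing down, gripper open.
Joint ranges: [-2.6, 2.6], [-0.5, 2.12], [-1.47, 1.34], [0.16, 2.42], [-1.27, 4.41], [0.06, 2.06], [-2.6, 2.6]. Speed limits (rad/s): [2.22, 2.22, 2.79, 2.79, 3.14, 3.14, 3.14].

## Interface

Orientations are given as a unit quaternion [x, y, z, w].
In Python, from bench import * gives the robot as it stands.
- The arm moves only by the tool drive_tool, never from a script. Its argument "deltas" is a list of rows, each a list of 7 numbers: the turn, a rotation vector about the tool's x, y, z in degrees, then the shift along the tool's x, y, z in m, then the closure, from -1 (fully open) to 1 (shut). A call has 1 to 12 rows; each row is the pose to reach, as a shift and turn from the pose commanded when the call began, along the tool's axes at that moment; what a row does not reach only later rows make up. A row lasts 1/10 s, in which the tool goes at most 50 mm and 8.59 degrees, less where a joint would pass 70% of its speed; a pose out of reach is approached as far as the arm can. A call with a gripper value outside its range is refused whole. The fingers move at their own pace and stop on an object; "squeeze" is the grip in N (left out, the last holds). Time passes only in rows, so rows that repeat a pose let the fingers close. It gives the time, the measured TCP pose, the force and the opening at its end, in the units of the state.
- read_state(): the state, without advancing time (a new reading comes with each control period).
- camera(name): name is "side" or "top" or "wrist"; returns (picture, depth): 420x560x3 uint8, red, green, blue; 420x560 float32, m along the optical axis (not along the pixel's ray), 0 where there is no reading.
- camera_params(name): a dict with "K" (3x3 intrinsics, pixels), "k1" (the pictures are not rectified: a ray, as slopes to the right and down, at radius r is drawn at 1 + k1 r^2 times it, then the intrinsics apply), "R" (3x3) and "t" (3): a world point X has camera coordinates R X + t; the wrist camera has in their place "mount" (4x4, takes a point from camera to tool coordinates, whose origin is the TCP and whose axes are the flange's). Camera axes: x right, y down, z forward; pixel columns grow to the right and rows downward; lengths in m; the calibration is good to about 2 mm. A picture is of the moment at which its call begins: read the wrist's pose just before it. camera_params takes no time and is no camera call.
- close_job(): hands the job in, once; it reports no verdict.
Trained networks look in the newest picture that a camera, given by its name, has taken for a name from the list of things; names that differ only in an ending like _2 or _b are one class to them, and where a whole thing is asked for, a point or a joint stands for the part that bears it (a point fixed in the world has none). Each returns a list of dicts, best first, with "score" (0 to 1); they miss things now and then, are a little off and sometimes report something else, mostly with a low value. They report only what shows in the picture. A call takes as long as a camera call.
- outline_of(label, camera): "pixels" (420x560 bool, what is visible of it) and "location" ([column, row] as shares, 0 to 1, of the picture: columns of its width, rows of its height, amid what is visible of it).
- tip_of(label, camera): "location" ([column, row] as shares, 0 to 1, of the picture: columns of its width, rows of its height: a listed point, or the origin of a listed thing).
The state is a dict: "time": time; "joint_positions": joint angles; "joint_vel": joint speeds; "joint_torque": joint torques, N m; "ee_pos": TCP position; "eef_rot": TCP orientation; "ft_force": force on the tool from outside, world axes, zero at the start; "torque": the same for the moment, N m; "width": finger opening in m.
Only numpy, scipy, OpenCV 4.12 (cv2) and the standard library are available. Lean on these libraries where they do the work, as an engineer would, in place of code of your own. Each camera call takes 0.05 s, during which the arm holds its last target. There are 200 camera calls.

## Task

Pick up the blue hand chute by its black handle and tip it so that all three brass spacers slide out through the square mouth into the clear parts chest; the spacers are clean, so do not touch them with the gripper and let none fall on the bench. Stand the empty chute upright on the bench again, swing the steel hasp fully down over the mouth and its staple, then push the red-headed locking pin fully home through the staple. Leave the other things on the bench where they are.

Things in the scene. Friction and masses are not known exactly. Their poses are not given: they have to be found in the camera images.
- mouth (a point): Centre of the square mouth (56 x 56 mm, edged yellow) in the flat grey 10 mm thick deck of the parts chest, at deck-top level, 120 mm above the bench. Axes turn with the chest: z up, x within 18 degrees of world x. The chest is fixed, with clear walls; in this frame it spans x -80..80, y -85..95 mm. Hollow; its floor is 100 mm below the deck top.
- staple (a point): Foot of the staple, on the deck top, 60 mm to the mouth's +y side: a 22 mm wide loop of 6 mm steel bar, 33 mm high, open along the chest's x. The pin's dark guide block (16 mm along x, 26 along y, 30 high) stands on the deck 30 mm to its -x side.
- hasp (a joint): Angle (rad) of the hasp. 0 = closed, lying over the mouth, its top 8 mm above the deck top; grows as it opens upward about its hinge line; starts 2.4 to 2.75, past upright, leaning out to the chest's -y side; stop at 2.9. Stiff hinge (0.09 Nm): it stays where left and must be pressed right down. It can be pushed with closed fingertips from behind (-y side), over and down.
- hasp_hinge (a point): Middle of the hasp's hinge line, which is parallel to the chest's x, 45 mm to the -y side of the mouth's centre and 6 mm above the deck top. This frame turns with the hasp: y runs along it to its tip.
- hasp_tip (a point): End of the hasp's red tip, 136 mm from the hinge. The hasp is a flat steel cover 4 mm thick, 64 mm wide for its first 80 mm, then 42 mm wide with a slot that drops over the staple.
- pin (a joint): Travel (m) of the captive locking pin, 0 = drawn back, 0.045 = fully home; starts 0 to 0.010. It slides in the chest's +x direction, against about 2 N of friction, through its guide and then the staple, above the closed hasp.
- pin_head (a point): Centre of the outer (-x) face of the pin's red round head, 24 mm across and 15 mm long, its axis 17 mm above the deck top and parallel to the chest's x. Moves with the pin; at travel 0 it is 100 mm to the -x side of the staple, overhanging the chest's -x edge.
- chute_handle (a point): Centre of the chute's black handle block: 16 mm thick along the chute's x, 50 mm wide along y, 45 mm tall, its centre 83.5 mm above the chute's underside. Grip it across the 16 mm. It bridges the channel on thin legs, its bottom 61 mm above the underside; the spacers (tops at 40 mm) pass beneath. Frame: x along the channel away from the spout, z up.
- chute_lip (a point): Middle of the spout's edge on the channel floor: 99 mm to the chute's -x side of the handle's centre and 67.5 mm below it. At the start the spout points within 26 degrees of world -x.
- chute_mid (a point): Middle of the loose blue chute, on the channel floor, 16 mm above its underside. Channel 190 mm long, 32 mm wide inside, 38 outside, walls 30 mm high, floor 4 mm thick, rear (+x) end closed, spout (-x) open, about 0.22 kg. Two cross feet below it, 60 mm wide, 12 mm high, 60 mm either side of the middle. Starts standing on the bench.
- spacer_a: Brass cylindrical spacer, 24 mm across, 44 mm long, about 60 g, lying along the channel in the chute; origin at its centre, x along its length. Slides in the chute once that is tilted beyond about 16 to 24 degrees.
- spacer_b: Brass cylindrical spacer, 24 mm across, 44 mm long, about 60 g, lying along the channel in the chute; origin at its centre, x along its length. Slides in the chute once that is tilted beyond about 16 to 24 degrees.
- spacer_c: Brass cylindrical spacer, 24 mm across, 44 mm long, about 60 g, lying along the channel in the chute; origin at its centre, x along its length. Slides in the chute once that is tilted beyond about 16 to 24 degrees.
- wafer: flat black round wafer frame with a green glass disc in its middle, 190 mm across, 10 mm thick, lying on the bench; bystander, leave alone (origin: centre of its underside)
- driver: screwdriver with orange handle lying on the bench; bystander, leave alone
- jar: closed jar, 60 mm across, 90 mm tall; bystander, leave alone (origin: centre of its underside)
- reel: grey ring-shaped reel lying flat, 100 mm across, 25 mm high; bystander, leave alone (origin: centre of its underside)
- pen: blue pen 130 mm long, lying on the bench; bystander, leave alone
- gauge: yellow hand-held gauge, 50 x 90 x 25 mm; bystander, leave alone (origin: centre of its underside)

How it is judged:
On the way, in this order (a step that is already met when the one before it is completed fails the run):
1. all three spacers lie inside the chest (x of spacer_a in the frame of mouth between -0.076 and 0.076 m and y of spacer_a in the frame of mouth between -0.081 and 0.091 m and z of spacer_a in the frame of mouth between -0.11 and -0.03 m and x of spacer_b in the frame of mouth between -0.076 and 0.076 m and y of spacer_b in the frame of mouth between -0.081 and 0.091 m and z of spacer_b in the frame of mouth between -0.11 and -0.03 m and x of spacer_c in the frame of mouth between -0.076 and 0.076 m and y of spacer_c in the frame of mouth between -0.081 and 0.091 m and z of spacer_c in the frame of mouth between -0.11 and -0.03 m), for 0.2 s.
2. the chute stands upright on the bench (height (world z) of chute_handle below 0.09 m and angle between chute_handle's own z axis and vertical below 0.1 rad), for 0.2 s.
3. the hasp is fully down over the staple (value of joint hasp below 0.06 rad), for 0.2 s.
4. the pin is fully home (value of joint pin above 0.041 m), for 0.2 s.
At the end, for the whole second after the job is handed in: All three spacers are inside the chest (at least 30 mm below the deck top), the hasp is closed (within 0.06 rad), the pin is pushed home (at least 41 of its 45 mm), and the chute stands upright on the bench (tilt under 0.1 rad, handle centre under 90 mm high) (all of step 1 and all of step 2 and value of joint hasp below 0.06 rad and value of joint pin above 0.041 m); the robot touches nothing.
It fails at once if a spacer falls on the bench (height (world z) of any of spacer_a, spacer_b, spacer_c below 0.02 m).
It fails at once if the gripper touches a spacer (contact force between any of spacer_a, spacer_b, spacer_c and the fingers above 0.5 N).
It fails at once if a bystander is moved by more than 30 mm (distance of any of wafer, driver, jar, reel, pen, gauge from where it was at the start of the episode above 0.03 m).
It also fails if it takes over 72 s, if anything falls off the work surface, if the arm or the gripper's body presses on something with over 40 N, if the wrist force passes 120 N, or if a joint passes its speed limit or range.

## Working session

There is one attempt and no reset: what is moved stays moved. The work goes in short steps, Python scripts to look and compute and a tool call to move; the robot and the scene stay as the last step left them, time stands still between calls to the robot, and variables do not carry over. Pictures are saved under pics/ and viewed, on a budget of 10 in all, crops included, one or two more only if the job needs it, and the job is handed in when it is done.

Besides the shell and the picture viewer there is one more tool, called after "Call:" as name(argument=value, ...) on one line, values as JSON. drive_tool: Moves the arm, as the interface text tells. Its arguments: {"type":"object","properties":{"deltas":{"type":"array"},"squeeze":{"type":"number"}},"required":["deltas"]}

```bash
mkdir -p pics; ls; cat > h.py <<'E'
from bench import *
import numpy as np, cv2
from scipy.spatial.transform import Rotation as Ro
def cam(n):
    s=read_state(); im,d=camera(n); p=camera_params(n)
    if 'mount' in p:
        T=np.eye(4);T[:3,:3]=Ro.from_quat(s['eef_rot']).as_matrix();T[:3,3]=s['ee_pos'];M=T@np.array(p['mount'])
    else:
        M=np.eye(4);R=np.array(p['R']);M[:3,:3]=R.T;M[:3,3]=-R.T@np.array(p['t'])
    return im,d,(np.array(p['K']),p['k1'],M)
def ray(c,u,v):
    K,k1,M=c
    x=np.array([(u-K[0,2])/K[0,0],(v-K[1,2])/K[1,1]],float); y=x.copy()
    for _ in range(20): y=x/(1+k1*(y**2).sum(0))
    return y
def pt(c,u,v,d):
    y=ray(c,u,v); P=np.array([y[0]*d,y[1]*d,d]); return c[2][:3,:3]@P+(c[2][:3,3] if P.ndim==1 else c[2][:3,3:4])
def atz(c,u,v,z):
    y=ray(c,u,v); r=c[2][:3,:3]@np.array([y[0],y[1],1.]); o=c[2][:3,3]; return o+r*(z-o[2])/r[2]
def proj(c,X):
    K,k1,M=c; q=M[:3,:3].T@(np.array(X)-M[:3,3]); x=q[:2]/q[2]; x=x*(1+k1*(x@x)); return K[:2,:2]@x+K[:2,2]
def save(n,im): cv2.imwrite('pics/'+n+'.png',im[:,:,::-1])
def xyz(c,d,m):
    v,u=np.nonzero(m&(d>0)); return pt(c,u,v,d[v,u]).T
E
python3 - <<'E'
from h import *
s=read_state();print(s['time'],s['ee_pos'],s['eef_rot'],s['width'])
ims=[]
for n in ['top','side']:
    im,d,c=cam(n); ims.append(im); print(n,c[2].round(3).tolist(),c[0][0,0])
    for l in ['mouth','staple','hasp_hinge','hasp_tip','pin_head','chute_handle','chute_lip','chute_mid','spacer_a','wafer','driver','jar','reel','pen','gauge']:
        for r in tip_of(l,n)[:3]:
            u,v=r['location'][0]*560,r['location'][1]*420
            dd=d[min(int(v),419),min(int(u),559)]
            print(l,round(r['score'],2),int(u),int(v),pt(c,u,v,dd).round(3) if dd>0 else None)
    save(n,im)
E
```

```text
pics
0.0 [0.13920803 0.60892093 0.23574013] [ 1.12120905e-01  9.93694307e-01 -7.22947225e-04 -6.07206967e-05] 0.08700605742986668
top [[-0.001, -0.983, 0.186, 0.349], [-1.0, 0.0, -0.003, -0.018], [0.003, -0.186, -0.983, 1.389], [0.0, 0.0, 0.0, 1.0]] 465.74198893646053
mouth 0.85 352 228 [ 0.563 -0.21   0.015]
staple 0.88 330 235 [ 0.528 -0.134  0.117]
staple 0.52 417 206 [ 0.633 -0.411 -0.002]
hasp_hinge 0.8 369 219 [ 0.568 -0.24   0.134]
hasp_tip 0.78 417 207 [ 0.63  -0.411 -0.005]
pin_head 0.68 340 268 [ 0.435 -0.158  0.147]
chute_handle 0.59 205 249 [0.501 0.227 0.012]
chute_lip 0.93 221 285 [0.395 0.177 0.016]
chute_mid 0.96 212 256 [0.478 0.203 0.034]
chute_mid 0.7 280 273 [0.429 0.004 0.024]
chute_mid 0.23 412 206 [ 0.595 -0.346  0.185]
spacer_a 0.64 207 235 [0.538 0.218 0.037]
spacer_a 0.63 205 247 None
spacer_a 0.57 330 233 [ 0.528 -0.132  0.152]
wafer 0.77 274 158 [0.782 0.023 0.01 ]
driver 0.74 279 272 [0.431 0.007 0.022]
jar 0.81 378 164 [ 0.738 -0.279  0.086]
reel 0.77 200 164 [0.763 0.25  0.007]
pen 0.71 154 270 [0.44  0.372 0.015]
gauge 0.7 420 268 [ 0.444 -0.403  0.027
[... 498 characters left out ...]
d 0.69 361 174 [ 0.441 -0.156  0.149]
chute_handle 0.59 309 284 [0.472 0.221 0.105]
chute_lip 0.86 348 307 [0.384 0.195 0.031]
chute_mid 0.86 305 306 [0.479 0.224 0.031]
chute_mid 0.35 347 306 [0.388 0.197 0.035]
spacer_a 0.61 280 301 [0.535 0.236 0.045]
spacer_a 0.49 323 303 [0.439 0.212 0.042]
spacer_a 0.47 300 302 [0.49  0.227 0.046]
wafer 0.79 224 234 [0.766 0.037 0.012]
driver 0.76 343 253 [ 0.443 -0.001 -0.001]
driver 0.7 362 173 [ 0.439 -0.161  0.149]
driver 0.26 328 182 [ 0.523 -0.128  0.124]
jar 0.63 269 172 [ 0.743 -0.259  0.019]
reel 0.58 191 298 [0.741 0.278 0.024]
reel 0.35 347 306 [0.386 0.197 0.034]
pen 0.89 299 375 [0.44  0.386 0.012]
gauge 0.56 373 167 [ 0.439 -0.379  0.021]
```

```bash
python3 - <<'E'
import cv2,numpy as np
a=cv2.imread('pics/top.png');b=cv2.imread('pics/side.png')
a=cv2.resize(a[130:310,130:450],(800,450));cv2.imwrite('pics/top2.png',a)
b=cv2.resize(b[90:350,180:420],(552,598));cv2.imwrite('pics/side2.png',b)
E
```

```text
(no output)
```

View pics/top2.png

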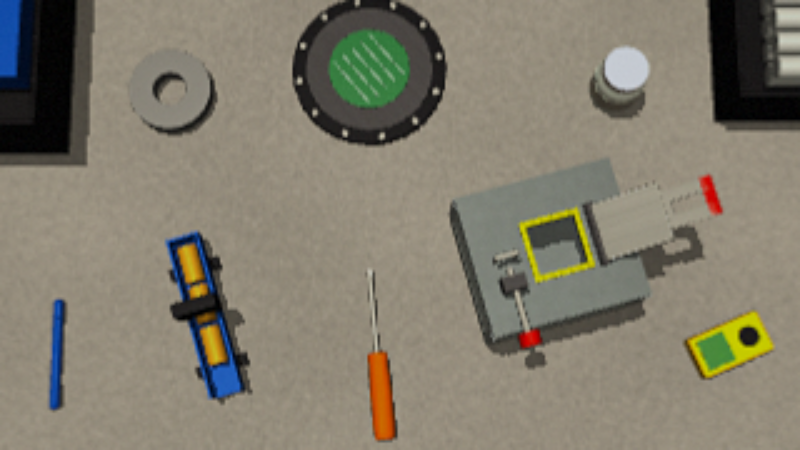

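View pics/side2.png

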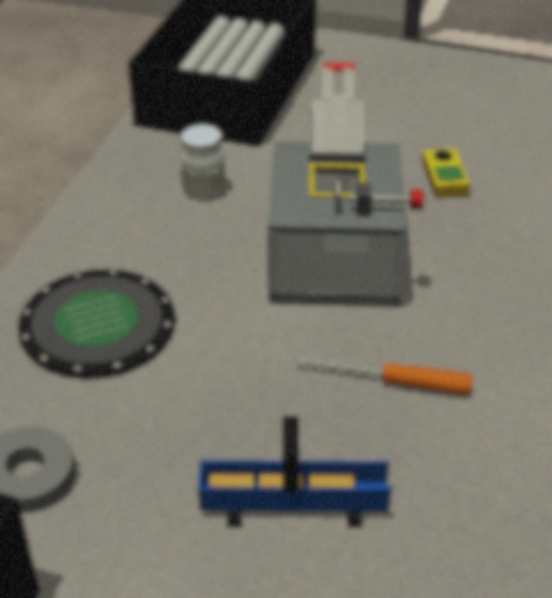

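Top crop: the mouth is the yellow square at (557,245), the hasp is open to the right (red tip at 711,195), the pin head is at (530,338), and the chute is at (205,315) with its spout pointing down the picture. The side crop agrees, with three spacers in the channel. Next I'll refine the geometry.

```bash
cat > meas.py <<'E'
from h import *
def yellow(im,c,u0,u1,v0,v1):
    h=cv2.cvtColor(im,cv2.COLOR_RGB2HSV); m=np.zeros(im.shape[:2],bool)
    m[v0:v1,u0:u1]=((h[...,0]>22)&(h[...,0]<36)&(h[...,1]>150)&(h[...,2]>110))[v0:v1,u0:u1]
    v,u=np.nonzero(m); P=np.array([atz(c,a,b,.12) for a,b in zip(u,v)])
    r=cv2.minAreaRect((P[:,:2]*1000).astype(np.float32)); return r,len(P)
def blue(im,d,c,u0,u1,v0,v1):
    h=cv2.cvtColor(im,cv2.COLOR_RGB2HSV); m=np.zeros(im.shape[:2],bool)
    m[v0:v1,u0:u1]=((h[...,0]>100)&(h[...,0]<130)&(h[...,1]>130)&(h[...,2]>50))[v0:v1,u0:u1]
    return xyz(c,d,m)
E
python3 - <<'E'
from meas import *
im,d,c=cam('top')
print('mouth',yellow(im,c,330,375,205,250))
P=blue(im,d,c,190,235,215,295); print(len(P),np.percentile(P[:,2],[5,50,95]))
print('chute',cv2.minAreaRect((P[:,:2]*1000).astype(np.float32)))
h=cv2.cvtColor(im,cv2.COLOR_RGB2HSV)
Q=xyz(c,d,(h[...,2]<60)); Q=Q[(Q[:,2]>.095)&(Q[:,2]<.115)&(abs(Q[:,0]-.48)<.07)&(abs(Q[:,1]-.21)<.07)]
print('handle top',len(Q),cv2.minAreaRect((Q[:,:2]*1000).astype(np.float32)),Q.mean(0))
im,d,c=cam('side')
print('mouth side',yellow(im,c,310,345,150,182))
P=blue(im,d,c,260,352,285,318); print(len(P),np.percentile(P[:,2],[5,50,95]));print('chute',cv2.minAreaRect((P[:,:2]*1000).astype(np.float32)))
E
```

```text
mouth (((548.8832397460938, -194.99185180664062), (67.71891021728516, 68.51669311523438), 15.392712593078613), 207)
394 [0.01213075 0.02193165 0.04948221]
chute ((484.68115234375, 207.18795776367188), (200.1785125732422, 46.60814666748047), 17.330392837524414)
handle top 110 ((482.9337463378906, 205.40798950195312), (16.039560317993164, 48.793975830078125), 16.867725372314453) [0.48265302 0.20481668 0.10525461]
mouth side (((548.4480590820312, -198.9780731201172), (62.63036346435547, 64.58389282226562), 16.181249618530273), 60)
910 [0.01756307 0.03298288 0.04438533]
chute ((479.42413330078125, 205.51220703125), (185.34046936035156, 43.22266387939453), 17.133041381835938)
```

```bash
cat >> h.py <<'E'
def tool(yaw,t=0):
    "tool y along heading yaw(deg), z down, tilted t deg about -tool x"
    a=np.radians(yaw); y=np.array([np.cos(a),np.sin(a),0]); z=np.array([0,0,-1.]); x=np.cross(y,z)
    return np.c_[x,y,z]@Ro.from_rotvec([-np.radians(t),0,0]).as_matrix()
def delta(p,R,s=None,base=None):
    if base is None:
        s=s or read_state(); b=(np.array(s['ee_pos']),Ro.from_quat(s['eef_rot']).as_matrix())
    else: b=base
    return np.r_[np.degrees(Ro.from_matrix(b[1].T@R).as_rotvec()).round(1),(b[1].T@(np.array(p)-b[0])).round(4)].tolist()
E
python3 - <<'E'
from h import *
print(delta([.483,.205,.2],tool(17)))
E
```

```text
[0.0, -0.0, 60.1, -0.4251, -0.3175, 0.0365]
```

Call:
drive_tool(deltas=[[0,0,60.1,-0.425,-0.3175,0.0365,-1],[0,0,60.1,-0.425,-0.3175,0.0365,-1],[0,0,60.1,-0.425,-0.3175,0.0365,-1],[0,0,60.1,-0.425,-0.3175,0.0365,-1],[0,0,60.1,-0.425,-0.3175,0.0365,-1],[0,0,60.1,-0.425,-0.3175,0.0365,-1],[0,0,60.1,-0.425,-0.3175,0.0365,-1],[0,0,60.1,-0.425,-0.3175,0.0365,-1],[0,0,60.1,-0.425,-0.3175,0.0365,-1],[0,0,60.1,-0.425,-0.3175,0.0365,-1],[0,0,60.1,-0.425,-0.3175,0.0365,-1],[0,0,60.1,-0.425,-0.3175,0.0365,-1]])

```text
time: 2.9
ee_pos: [0.4854, 0.2003, 0.2]
eef_rot: [0.598, 0.802, -0.0, 0.001]
ft_force: [0.1, -0.2, -0.1]
width: 0.0871
```

Call:
drive_tool(deltas=[[0,0,0,0,0,0,-1],[0,0,0,0,0,0,-1]])

```text
time: 3.1
ee_pos: [0.4821, 0.2063, 0.2001]
eef_rot: [0.594, 0.805, 0.0, -0.0]
ft_force: [0.3, 0.4, -0.2]
width: 0.087
```

```bash
python3 - <<'E'
from meas import *
s=read_state();print(s['time'],s['ee_pos'],s['joint_positions'],s['ft_force'])
im,d,c=cam('wrist');save('w1',im)
h=cv2.cvtColor(im,cv2.COLOR_RGB2HSV)
Q=xyz(c,d,(h[...,2]<70)); Q=Q[(Q[:,2]>.095)&(Q[:,2]<.115)]
print('handle top',len(Q),cv2.minAreaRect((Q[:,:2]*1000).astype(np.float32)) if len(Q) else 0)
P=blue(im,d,c,0,560,0,420);P=P[P[:,2]>.008]; print(len(P),np.percentile(P[:,2],[5,50,95]),cv2.minAreaRect((P[:,:2]*1000).astype(np.float32)))
for r in tip_of('spacer_a','wrist'):
    u,v=r['location'][0]*560,r['location'][1]*420; print(r['score'],u,v,atz(c,u,v,.028))
p=[.483,.205,.09];print(delta(p,tool(17)))
E
```

```text
3.1 [0.48214127 0.20634767 0.20006493] [-0.85678296  0.13158257  0.39920117  1.79590426 -0.05488141  1.22480755
 -0.14315278] [ 0.26586678  0.39200158 -0.24680312]
handle top 1390 ((484.43206787109375, 206.62660217285156), (15.715046882629395, 49.797119140625), 17.01826286315918)
5817 [0.01102087 0.02969547 0.04681722] ((457.27008056640625, 279.12127685546875), (189.81259155273438, 193.6124267578125), 17.312803268432617)
0.86 240.576 196.014 [0.44627008 0.19248317 0.028     ]
0.63 290.08 193.20000000000002 [0.49080494 0.20909845 0.028     ]
0.61 344.512 191.60399999999998 [0.54012003 0.22597766 0.028     ]
[0.0, -0.0, 0.2, -0.0016, 0.0004, 0.1101]
```

View pics/w1.png

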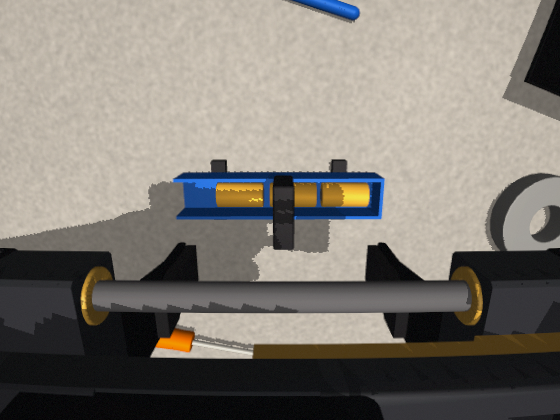

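The wrist view shows the handle at (283,210) centred between the fingers, with the three spacers behind the spout, and the fingers aligned. I'll descend and grip.

Call:
drive_tool(deltas=[[0,0,0,0,0.001,0.04,-1],[0,0,0,0,0.001,0.08,-1],[0,0,0,0,0.001,0.105,-1],[0,0,0,0,0.001,0.116,-1],[0,0,0,0,0.001,0.116,-1],[0,0,0,0,0.001,0.116,1],[0,0,0,0,0.001,0.116,1],[0,0,0,0,0.001,0.116,1],[0,0,0,0,0.001,0.116,1],[0,0,0,0,0.001,0.116,1],[0,0,0,0,0.001,0.116,1],[0,0,0,0,0.001,0.116,1]], squeeze=45)

```text
time: 4.4
ee_pos: [0.4838, 0.2053, 0.0841]
eef_rot: [0.595, 0.804, 0.0, -0.0]
ft_force: [0.3, -0.4, -0.9]
width: 0.0389
```

Call:
drive_tool(deltas=[[0,0,0,0,0,0,1],[0,0,0,0,0,0,1],[0,0,0,0,0,-0.005,1],[0,0,0,0,0,-0.015,1],[0,0,0,0,0,-0.04,1],[0,0,0,0,0,-0.07,1],[0,0,0,0,0,-0.1,1],[0,0,0,0,0,-0.13,1],[0,0,0,0,0,-0.16,1],[0,0,0,0,0,-0.16,1],[0,0,0,0,0,-0.16,1]])

```text
time: 5.5
ee_pos: [0.4837, 0.2053, 0.2443]
eef_rot: [0.595, 0.804, 0.0, 0.0]
ft_force: [-0.1, -0.3, -4.6]
width: 0.0159
```

```bash
python3 - <<'E'
from meas import *
s=read_state();print(s['time'],s['ee_pos'],s['eef_rot'],s['ft_force'],s['width'])
im,d,c=cam('wrist')
R=Ro.from_quat(s['eef_rot']).as_matrix();p=np.array(s['ee_pos'])
h=cv2.cvtColor(im,cv2.COLOR_RGB2HSV)
P=blue(im,d,c,150,400,120,260);L=(P-p)@R
L=L[(L[:,2]<.12)&(L[:,2]>.02)]
print('blue in tool: y',np.percentile(L[:,1],[0.5,50,99.5]),'x',np.percentile(L[:,0],[.5,50,99.5]),'z',np.percentile(L[:,2],[1,50,99]))
# slope of wall tops
w=L[L[:,2]<np.percentile(L[:,2],40)]; print('pitch deg',np.degrees(np.arctan(np.polyfit(w[:,1],w[:,2],1)[0])))
for x in (-.03,.03,.06,.09):
    k=L[abs(L[:,1]-x)<.015]; print(x,np.percentile(k[:,2],[2,5,10]).round(4))
# planned: tilt poses, lip at mouth
m=np.array([.549,-.196,.12]); a=np.radians(16)
print(delta([.549,-.0,.30],tool(17),s))
E
```

```text
5.5 [0.48373198 0.20527628 0.24432774] [5.94704119e-01 8.03944569e-01 3.75302501e-04 7.76441248e-06] [-0.09738028 -0.31964714 -4.58556239] 0.0159270090725791
blue in tool: y [-0.08903022 -0.01831563  0.07397649] x [-0.01586063  0.0194444   0.02006334] z [0.04056268 0.05744417 0.0734515 ]
pitch deg 0.0069597074537185825
-0.03 [0.0409 0.0412 0.0415]
0.03 [0.0407 0.041  0.0414]
0.06 [0.0407 0.0409 0.0414]
0.09 [0.0606 0.0612 0.0631]
[0.0, -0.0, 0.0, -0.2154, 0.0024, -0.0558]
```

```bash
cat >> h.py <<'E'
M=np.array([.549,-.197,.12]); YAW=15.5
LIP=np.array([.002,-.099,.070])
def mouth(x,y,z):
    a=np.radians(YAW); return M+[x*np.cos(a)-y*np.sin(a),x*np.sin(a)+y*np.cos(a),z]
def tcp_for_lip(x,y,z,t):
    R=tool(YAW,t); return mouth(x,y,z)-R@LIP,R
E
python3 - <<'E'
from h import *
b=(np.array([.4838,.2053,.2443]),tool(17))
p,R=tcp_for_lip(.024,0,.09,0); print(p,delta(p,R,base=b))
p,R=tcp_for_lip(.024,0,.05,0); print(p,delta(p,R,base=b))
E
```

```text
[ 0.66806102 -0.16605694  0.28      ] [0.0, 0.0, 1.5, -0.409, 0.0676, -0.0357]
[ 0.66806102 -0.16605694  0.24      ] [0.0, 0.0, 1.5, -0.409, 0.0676, 0.0043]
```

Call:
drive_tool(deltas=[[0,0,0,-0.01,0.0,-0.01,1],[0,0,0,-0.03,0.004,-0.025,1],[0,0,0.2,-0.065,0.01,-0.036,1],[0,0,0.4,-0.105,0.016,-0.036,1],[0,0,0.6,-0.145,0.023,-0.036,1],[0,0,0.8,-0.185,0.03,-0.036,1],[0,0,1,-0.225,0.037,-0.036,1],[0,0,1.2,-0.265,0.044,-0.036,1],[0,0,1.4,-0.305,0.051,-0.036,1],[0,0,1.5,-0.345,0.057,-0.036,1],[0,0,1.5,-0.38,0.063,-0.036,1],[0,0,1.5,-0.4,0.066,-0.036,1]])

```text
time: 6.75
ee_pos: [0.6636, -0.1622, 0.2791]
eef_rot: [0.606, 0.795, -0.001, -0.0]
ft_force: [0.6, -0.3, -4.3]
width: 0.0159
```

Call:
drive_tool(deltas=[[0,0,0,-0.007,0.001,0,1],[0,0,0,-0.009,0.0015,0.01,1],[0,0,0,-0.009,0.0015,0.02,1],[0,0,0,-0.009,0.0015,0.02,1]])

```text
time: 7.15
ee_pos: [0.667, -0.1642, 0.2576]
eef_rot: [0.604, 0.797, -0.0, -0.002]
ft_force: [0.5, 0.0, -3.2]
width: 0.0155
```

```bash
python3 - <<'E'
from meas import *
s=read_state();print(s['time'],s['ee_pos'],s['eef_rot'],s['ft_force'],s['width'],s['joint_positions'].round(2))
R=Ro.from_quat(s['eef_rot']).as_matrix();p=np.array(s['ee_pos']);lip=p+R@LIP
print('lip rel mouth',(tool(YAW)[:,1]@(lip-M)),(tool(YAW)[:,0]@(lip-M)),lip[2]-.12)
im,d,c=cam('wrist');
h=cv2.cvtColor(im,cv2.COLOR_RGB2HSV); 
q=[proj(c,mouth(x,y,0)).round(1).tolist() for x,y in ((-.028,-.028),(-.028,.028),(.028,.028),(.028,-.028))];l=proj(c,lip)
print(q,l)
cv2.polylines(im,[np.array(q,np.int32)],True,(255,0,255));cv2.circle(im,tuple(int(i) for i in l),4,(0,255,0));save('w2',im)
E
```

```text
7.15 [ 0.66698027 -0.16418735  0.257554  ] [ 6.04457155e-01  7.96635338e-01 -3.72173995e-04 -1.88368883e-03] [ 0.45947322  0.01292056 -3.20110512] 0.015540972467419135 [-0.24  0.52  0.64  1.27 -0.3   1.45  0.64]
lip rel mouth 0.023253327980359683 0.0020604176194772964 0.06784377259884733
[[113.3, 232.7], [105.0, 170.9], [169.3, 170.6], [174.6, 233.2]] [134.21940421 225.23408948]
```

View pics/w2.png

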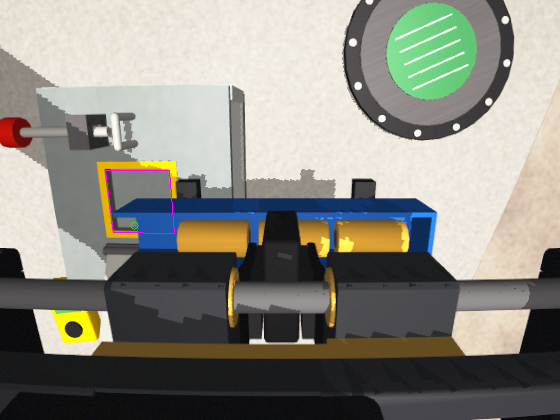

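The overlay agrees with the mouth to about 2 mm: the inner edge runs from (107,170) to (170,232), and the lip is at about (137,228). The spacers haven't shifted. Next I'll compute the tilt rows.

```bash
python3 - <<'E'
from h import *
R17=tool(17);p=np.array([.4838,.2053,.2443])+R17@[-.4,.066,-.036]+tool(15.5)@[-.009,.0015,.02]; b=(p,tool(15.5)); print(p)
for t,z in ((5,.05),(12,.03)): print(delta(*tcp_for_lip(.021,0,z,t),base=b))
b=tuple(tcp_for_lip(.021,0,.03,12))
for t,z in ((20,.022),(28.5,.016),(37,.012),(45.5,.009),(54,.007),(56,.006)): print(delta(*tcp_for_lip(.021,0,z,t),base=b))
E
```

```text
[ 0.66771539 -0.16619719  0.2603    ]
[-5.0, -0.0, 0.0, 0.0, -0.0091, 0.0119]
[-12.0, -0.0, 0.0, 0.0, -0.0193, 0.0212]
[-8.0, 0.0, -0.0, 0.0, -0.0124, -0.0053]
[-16.5, 0.0, -0.0, -0.0, -0.0269, -0.0115]
[-25.0, 0.0, -0.0, 0.0, -0.0426, -0.0177]
[-33.5, 0.0, -0.0, 0.0, -0.0594, -0.0225]
[-42.0, 0.0, -0.0, 0.0, -0.077, -0.0258]
[-44.0, 0.0, -0.0, 0.0, -0.0814, -0.0256]
```

Call:
drive_tool(deltas=[[-3,0,0,0,-0.005,0.006,1],[-6,0,0,0,-0.0105,0.0135,1],[-9,0,0,0,-0.015,0.018,1],[-12,0,0,0,-0.0193,0.0212,1],[-12,0,0,0,-0.0193,0.0212,1],[-12,0,0,0,-0.0193,0.0212,1]])

```text
time: 7.8
ee_pos: [0.6493, -0.1704, 0.2396]
eef_rot: [0.601, 0.792, 0.083, 0.063]
ft_force: [0.8, -0.4, -3.7]
width: 0.0156
```

```bash
python3 - <<'E'
from h import *
s=read_state();print(s['time'],s['ee_pos'],s['ft_force'],s['width'],s['joint_positions'].round(2))
R=Ro.from_quat(s['eef_rot']).as_matrix();p=np.array(s['ee_pos']);lip=p+R@LIP;T=tool(YAW)
print('lip rel mouth',T[:,1]@(lip-M),T[:,0]@(lip-M),lip[2]-.12,'tilt',np.degrees(np.arccos(-R[2,2])))
E
```

```text
7.8 [ 0.64929436 -0.17041977  0.23955051] [ 0.77503771 -0.44251837 -3.70652959] 0.015579972059132259 [-0.26  0.34  0.63  1.53 -0.35  1.17  0.71]
lip rel mouth 0.021446325681199953 0.0007541777656775638 0.030514927463515057 tilt 11.988332521952689
```

Everything is on target, so I'll tip it.

Call:
drive_tool(deltas=[[-8,0,0,0,-0.0124,-0.0053,1],[-16.5,0,0,0,-0.0269,-0.0115,1],[-25,0,0,0,-0.0426,-0.0177,1],[-33.5,0,0,0,-0.0594,-0.0225,1],[-42,0,0,0,-0.077,-0.0258,1],[-44,0,0,0,-0.0814,-0.0256,1],[-44,0,0,0,-0.0814,-0.0256,1],[-44,0,0,0,-0.0814,-0.0256,1],[-44,0,0,0,-0.0814,-0.0256,1],[-44,0,0,0,-0.0814,-0.0256,1],[-44,0,0,0,-0.0814,-0.0256,1],[-44,0,0,0,-0.0814,-0.0256,1]])

```text
time: 9.0
ee_pos: [0.5678, -0.1938, 0.2472]
eef_rot: [0.534, 0.703, 0.374, 0.284]
ft_force: [-0.6, -0.7, -1.2]
width: 0.0159
```

```bash
python3 - <<'E'
from h import *
s=read_state();print(s['time'],s['ee_pos'],s['ft_force'],s['width'],s['joint_positions'].round(2))
R=Ro.from_quat(s['eef_rot']).as_matrix();p=np.array(s['ee_pos']);lip=p+R@LIP;T=tool(YAW)
print('lip rel mouth',T[:,1]@(lip-M),T[:,0]@(lip-M),lip[2]-.12,'tilt',np.degrees(np.arccos(-R[2,2])))
w,_,_=cam('wrist');sd,_,_=cam('side');
for n in('wrist','side'):print(n,[(round(r['score'],2),np.round(np.array(r['location'])*[560,420])) for r in tip_of('spacer_a',n)])
sd=cv2.resize(sd[90:240,230:430],(560,420));save('w3',np.vstack([cv2.resize(w,(400,300)),cv2.resize(sd,(400,300))]))
E
```

```text
9.0 [ 0.56780046 -0.19379476  0.24715896] [-0.55160457 -0.71029889 -1.22690775] 0.015867891123518548 [-0.16 -0.08  0.77  2.21 -1.24  0.7   1.79]
lip rel mouth 0.021621561678435552 1.1647909969448404e-05 0.005939343880191794 tilt 55.98958840849465
wrist []
side [(0.32, array([344., 257.]))]
```

View pics/w3.png

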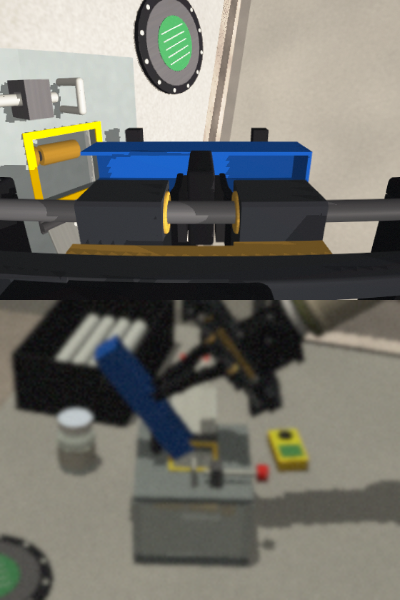

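The chute is empty and one spacer shows through the mouth at (60,153). Now I'll reverse the tilt and lift, then check the spacer depths.

```bash
python3 - <<'E'
from h import *
b=tuple(tcp_for_lip(.021,0,.006,56))
for t,z in ((54,.012),(46,.03),(38,.045),(30,.06),(22,.07),(14,.08),(6,.09),(0,.1)): print(delta(*tcp_for_lip(.021,0,z,t),base=b))
im,d,c=cam('wrist')
for r in outline_of('spacer_a','wrist')[:3]:
    P=xyz(c,d,r['pixels']); print(r['score'],len(P),np.median(P,0),P[:,2].min(),P[:,2].max())
E
```

```text
[2.0, 0.0, -0.0, -0.0, 0.0074, 0.0001]
[10.0, 0.0, -0.0, 0.0, 0.0305, 0.0048]
[18.0, 0.0, -0.0, -0.0, 0.0491, 0.0122]
[26.0, 0.0, -0.0, 0.0, 0.0654, 0.0203]
[34.0, -0.0, -0.0, 0.0, 0.0753, 0.0315]
[42.0, -0.0, 0.0, -0.0, 0.0828, 0.0428]
[50.0, -0.0, -0.0, -0.0, 0.0879, 0.0539]
[56.0, 0.0, 0.0, 0.0, 0.0923, 0.0604]
0.64 1590 [ 0.5767973  -0.19510649  0.04198041] 0.019488493574078336 0.04663586842733386
0.58 106 [ 0.55259098 -0.20012957  0.04277107] 0.03602470781664441 0.04509884137203224
0.54 19317 [ 0.60260339 -0.17445762  0.23672901] -0.7547539123621414 0.3151777966471535
```

Call:
drive_tool(deltas=[[2,0,0,0,0.0074,0.0001,1],[10,0,0,0,0.0305,0.0048,1],[18,0,0,0,0.0491,0.0122,1],[26,0,0,0,0.0654,0.0203,1],[34,0,0,0,0.0753,0.0315,1],[42,0,0,0,0.0828,0.0428,1],[50,0,0,0,0.0879,0.0539,1],[56,0,0,0,0.0923,0.0604,1],[56,0,0,0,0.0923,0.0604,1],[56,0,0,0,0.0923,0.0604,1]])

```text
time: 10.3
ee_pos: [0.6669, -0.1648, 0.2873]
eef_rot: [0.604, 0.797, -0.001, -0.001]
ft_force: [-0.3, -0.5, -1.0]
width: 0.0159
```

```bash
python3 - <<'E'
from h import *
s=read_state();print(s['time'],s['ee_pos'],s['eef_rot'],s['ft_force'],s['width'],s['joint_positions'].round(2))
im,d,c=cam('wrist')
for l in('spacer_a',):
  for r in outline_of(l,'wrist')[:4]:
    P=xyz(c,d,r['pixels']); print(r['score'],len(P),np.median(P,0),np.percentile(P[:,2],[2,98]))
R=Ro.from_quat(s['eef_rot']).as_matrix();p=np.array(s['ee_pos'])
from meas import blue
P=blue(im,d,c,100,450,120,260);L=(P-p)@R;L=L[(L[:,2]<.12)&(L[:,2]>.02)]
for x in (-.06,-.03,.03,.06):
    k=L[abs(L[:,1]-x)<.015]; print(x,np.percentile(k[:,2],[2,5,10]).round(4))
print(delta([.484,.206,.27],tool(17)),delta([.484,.206,.11],tool(17)))
E
```

```text
10.3 [ 0.66689335 -0.16477991  0.28733642] [ 0.60386739  0.79708252 -0.00129546 -0.00139393] [-0.25752975 -0.48328537 -1.03438323] 0.01594320890598913 [-0.2   0.5   0.58  1.21 -0.26  1.51  0.61]
0.61 637 [ 0.5312456  -0.20335544  0.04217847] [0.03099288 0.04506968]
-0.06 [0.0412 0.0416 0.0423]
-0.03 [0.0411 0.0415 0.0421]
0.03 [0.0412 0.0416 0.0422]
0.06 [0.0411 0.0416 0.0422]
[0.1, 0.0, -1.5, 0.4083, -0.0751, 0.0192] [0.1, 0.0, -1.5, 0.4083, -0.0752, 0.1792]
```

Call:
drive_tool(deltas=[[0,0,-0.5,0.04,-0.007,0,1],[0,0,-1.5,0.085,-0.016,0,1],[0,0,-1.5,0.13,-0.024,0,1],[0,0,-1.5,0.175,-0.032,0,1],[0,0,-1.5,0.22,-0.04,0.01,1],[0,0,-1.5,0.265,-0.049,0.02,1],[0,0,-1.5,0.31,-0.057,0.03,1],[0,0,-1.5,0.35,-0.065,0.06,1],[0,0,-1.5,0.385,-0.071,0.1,1],[0,0,-1.5,0.408,-0.075,0.14,1],[0,0,-1.5,0.408,-0.075,0.179,1],[0,0,-1.5,0.408,-0.075,0.179,1]])

```text
time: 11.6
ee_pos: [0.4803, 0.2045, 0.1071]
eef_rot: [0.595, 0.804, -0.002, -0.002]
ft_force: [-0.6, -0.2, -2.0]
width: 0.0158
```

Call:
drive_tool(deltas=[[0,0,0,0,0,0,1],[0,0,0,0,0,0.01,1],[0,0,0,0,0,0.018,1],[0,0,0,0,0,0.022,1],[0,0,0,0,0,0.022,1],[0,0,0,0,0,0.022,1]])

```text
time: 12.2
ee_pos: [0.4841, 0.2063, 0.0889]
eef_rot: [0.595, 0.804, 0.0, 0.0]
ft_force: [0.6, -0.7, -1.7]
width: 0.0158
```

Call:
drive_tool(deltas=[[0,0,0,0,0,0.0015,1],[0,0,0,0,0,0.003,1],[0,0,0,0,0,0.003,1],[0,0,0,0,0,0.003,1]])

```text
time: 12.6
ee_pos: [0.4844, 0.2065, 0.0878]
eef_rot: [0.595, 0.804, 0.001, -0.0]
ft_force: [-8.6, -3.5, 21.1]
width: 0.0162
```

Call:
drive_tool(deltas=[[0,0,0,0,0,-0.0015,1],[0,0,0,0,0,-0.0015,-1],[0,0,0,0,0,-0.0015,-1],[0,0,0,0,0,-0.0015,-1],[0,0,0,0,0,-0.0015,-1],[0,0,0,0,0,-0.0015,-1],[0,0,0,0,0,-0.03,-1],[0,0,0,0,0,-0.07,-1],[0,0,0,0,0,-0.12,-1],[0,0,0,0,0,-0.17,-1],[0,0,0,0,0,-0.2,-1],[0,0,0,0,0,-0.2,-1]])

```text
time: 13.8
ee_pos: [0.4856, 0.207, 0.2904]
eef_rot: [0.595, 0.804, 0.004, 0.001]
ft_force: [0.4, 0.3, -0.4]
width: 0.0855
```

```bash
python3 - <<'E'
from meas import *
s=read_state();print(s['time'],s['ee_pos'],s['eef_rot'],s['ft_force'],s['width'],s['joint_positions'].round(2))
im,d,c=cam('wrist');h=cv2.cvtColor(im,cv2.COLOR_RGB2HSV)
Q=xyz(c,d,(h[...,2]<70)); Q=Q[(Q[:,2]>.095)&(Q[:,2]<.125)]
print('handle top',len(Q),cv2.minAreaRect((Q[:,:2]*1000).astype(np.float32)),Q[:,2].mean())
im,d,c=cam('top')
print('mouth',yellow(im,c,330,375,205,250))
T=np.c_[tool(YAW)[:,1],tool(YAW)[:,0],[0,0,1]]
for l in('hasp_tip','pin_head'):
  for r in outline_of(l,'top')[:2]:
    P=xyz(c,d,r['pixels']); L=(P-M)@T; print(l,r['score'],len(P),np.percentile(L,[3,50,97],axis=0).round(3).tolist())
hh=cv2.cvtColor(im,cv2.COLOR_RGB2HSV); red=((hh[...,0]<6)|(hh[...,0]>174))&(hh[...,1]>150)&(hh[...,2]>80)
L=(xyz(c,d,red)-M)@T; 
for nm,k in(('tip',L[:,1]<-.09),('pin',(L[:,1]>.02)&(L[:,1]<.1)&(L[:,0]<-.06)&(L[:,0]>-.16))):
    print(nm,k.sum(),np.percentile(L[k],[3,50,97],axis=0).round(3).tolist())
im=im[150:310,300:470];save('t4',cv2.resize(im,(637,600)))
E
```

```text
13.8 [0.48563594 0.20699949 0.29042718] [0.5947683  0.80388802 0.00364304 0.00120404] [ 0.40943331  0.33652437 -0.38685668] 0.08550426337421801 [-0.83  0.08  0.36  1.66 -0.03  1.4  -0.17]
handle top 2516 ((599.700439453125, 306.214599609375), (336.550048828125, 86.82453155517578), 47.84058380126953) 0.10795285254905546
mouth (((548.8832397460938, -194.99185180664062), (67.71891021728516, 68.51669311523438), 15.392712593078613), 239)
hasp_tip 0.67 697 [[-0.047, 0.383, -0.109], [0.038, 0.401, -0.103], [0.131, 0.421, -0.014]]
hasp_tip 0.56 865 [[-0.027, -0.158, 0.009], [0.0, -0.093, 0.034], [0.027, -0.047, 0.069]]
pin_head 0.73 4649 [[-0.08, -0.144, -0.102], [-0.002, -0.005, 0.001], [0.074, 0.098, 0.058]]
pin_head 0.4 98 [[-0.098, 0.055, -0.008], [-0.08, 0.064, 0.022], [-0.047, 0.074, 0.031]]
tip 72 [[-0.017, -0.224, -0.119], [0.003, -0.157, 0.069], [0.031, -0.151, 0.074]]
pin 53 [[-0.099, 0.048, -0.053], [-0.091, 0.063, 0.026], [-0.08, 0.073, 0.031]]
```

View pics/t4.png

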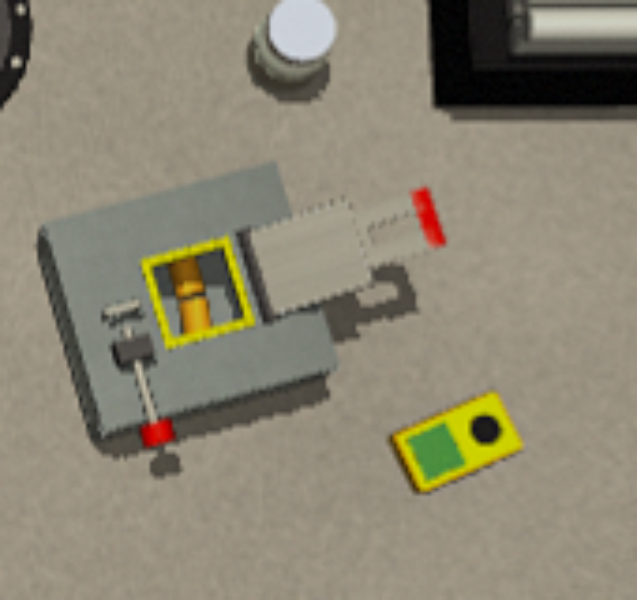

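Top view: the spacers lie inside the mouth at (190,295), the pin head is at (157,432), and the hasp is still open with its red tip at (428,217), which gives about 2.6 rad. Next are the hasp moves.

```bash
python3 - <<'E'
from h import *
p=mouth(0,-.2245,.17);print(p,delta(p,tool(15.5),base=(np.array([.4845,.2065,.2895]),tool(17))))
im,d,c=cam('side');P=xyz(c,d,d>0);k=P[(P[:,0]>.5)&(P[:,0]<.85)&(P[:,1]<-.3)&(P[:,1]>-.6)&(P[:,2]>.05)];print('bin',np.percentile(k,[2,50,99],axis=0).round(3))
print('by x',[(x,k[abs(k[:,0]-x)<.03][:,2].max().round(3)) for x in(.55,.6,.65,.7,.75,.8) if (abs(k[:,0]-x)<.03).any()])
im,d,c=cam('top');P=xyz(c,d,d>0);k=P[(P[:,0]>.45)&(P[:,0]<.85)&(P[:,1]<-.33)&(P[:,1]>-.55)]
k=k[k[:,2]>.05];print('top bin min x,max y,max z',k.min(0),k.max(0))
E
```

```text
[ 0.60899502 -0.41333504  0.29      ] [0.0, 0.0, 1.5, -0.6292, -0.0622, -0.0005]
bin [[ 0.554 -0.584  0.052]
 [ 0.805 -0.411  0.076]
 [ 0.849 -0.301  0.186]]
by x [(0.55, np.float64(0.194)), (0.6, np.float64(0.194)), (0.75, np.float64(0.115)), (0.8, np.float64(0.115))]
top bin min x,max y,max z [ 0.56329744 -0.5497722   0.05005567] [ 0.84993545 -0.33009566  0.19507417]
```

Call:
drive_tool(deltas=[[0,0,0,-0.03,-0.003,0,1],[0,0,0,-0.075,-0.007,0,1],[0,0,0.5,-0.12,-0.012,0,1],[0,0,1,-0.17,-0.017,0,1],[0,0,1.5,-0.22,-0.022,0,1],[0,0,1.5,-0.27,-0.027,0,1],[0,0,1.5,-0.32,-0.032,0,1],[0,0,1.5,-0.37,-0.037,0,1],[0,0,1.5,-0.42,-0.042,0,1],[0,0,1.5,-0.47,-0.047,0,1],[0,0,1.5,-0.52,-0.052,0,1],[0,0,1.5,-0.57,-0.057,0,1]], squeeze=15)

```text
time: 15.3
ee_pos: [0.596, -0.3548, 0.2843]
eef_rot: [0.605, 0.796, -0.0, -0.001]
ft_force: [0.7, 0.5, 0.5]
width: 0.0027
```

Call:
drive_tool(deltas=[[0,0,0,-0.045,-0.006,0,1],[0,0,0,-0.059,-0.0065,0,1],[0,0,0,-0.059,-0.0065,0,1],[0,0,0,-0.059,-0.0065,0,1]])

```text
time: 15.7
ee_pos: [0.6053, -0.4114, 0.2845]
eef_rot: [0.605, 0.796, 0.0, -0.001]
ft_force: [0.6, 0.5, -0.5]
width: 0.0006
```

```bash
python3 - <<'E'
from meas import *
s=read_state();print(s['time'],s['ee_pos'],s['width'],s['joint_positions'].round(2))
T=np.c_[tool(YAW)[:,1],tool(YAW)[:,0],[0,0,1]]
q=(np.array(s['ee_pos'])-M)@T;print('tcp in mouth frame',q, Ro.from_matrix(tool(YAW).T@Ro.from_quat(s['eef_rot']).as_matrix()).as_rotvec(degrees=True))
im,d,c=cam('wrist')
hh=cv2.cvtColor(im,cv2.COLOR_RGB2HSV); red=((hh[...,0]<6)|(hh[...,0]>174))&(hh[...,1]>150)&(hh[...,2]>80)
L=(xyz(c,d,red)-M)@T
for nm,k in(('tip',(L[:,1]<-.09)&(L[:,1]>-.2)),('pin',(L[:,1]>.02)&(L[:,1]<.1))):
    if k.any():print(nm,k.sum(),np.percentile(L[k],[3,50,97],axis=0).round(3).tolist())
def row(y,z): print([y,z],np.round([y-.0095-q[1],-q[0],-(z+.014-q[2])],4).tolist())
for y,z in((-.215,.045),(-.185,.045),(-.13,.06),(-.1,.08),(-.07,.092),(-.04,.096),(-.02,.093),(0,.082),(.012,.063),(.02,.043),(.022,.025),(.022,.012),(.022,.006)): row(y,z)
E
```

```text
15.7 [ 0.60534085 -0.41139544  0.28451636] 0.000565210863553601 [ 0.14  0.64  0.71  1.06 -0.4   1.56  1.02]
tcp in mouth frame [-0.00300293 -0.22165441  0.16451636] [ 0.05458976  0.07526533 -0.01426813]
tip 902 [[-0.02, -0.163, 0.066], [-0.002, -0.158, 0.07], [0.018, -0.152, 0.072]]
[-0.215, 0.045] [-0.0028, 0.003, 0.1055]
[-0.185, 0.045] [0.0272, 0.003, 0.1055]
[-0.13, 0.06] [0.0822, 0.003, 0.0905]
[-0.1, 0.08] [0.1122, 0.003, 0.0705]
[-0.07, 0.092] [0.1422, 0.003, 0.0585]
[-0.04, 0.096] [0.1722, 0.003, 0.0545]
[-0.02, 0.093] [0.1922, 0.003, 0.0575]
[0, 0.082] [0.2122, 0.003, 0.0685]
[0.012, 0.063] [0.2242, 0.003, 0.0875]
[0.02, 0.043] [0.2322, 0.003, 0.1075]
[0.022, 0.025] [0.2342, 0.003, 0.1255]
[0.022, 0.012] [0.2342, 0.003, 0.1385]
[0.022, 0.006] [0.2342, 0.003, 0.1445]
```

Call:
drive_tool(deltas=[[0,0,0,-0.003,0.003,0.05,1],[0,0,0,-0.003,0.003,0.09,1],[0,0,0,0,0.003,0.1055,1],[0,0,0,0.027,0.003,0.1055,1],[0,0,0,0.045,0.003,0.1,1],[0,0,0,0.063,0.003,0.095,1],[0,0,0,0.082,0.003,0.0905,1],[0,0,0,0.097,0.003,0.08,1],[0,0,0,0.112,0.003,0.0705,1],[0,0,0,0.127,0.003,0.064,1],[0,0,0,0.142,0.003,0.0585,1],[0,0,0,0.142,0.003,0.0585,1]])

```text
time: 16.95
ee_pos: [0.5712, -0.2706, 0.2282]
eef_rot: [0.603, 0.798, 0.001, 0.0]
ft_force: [0.2, 0.1, 0.3]
width: 0.0004
```

```bash
python3 - <<'E'
from meas import *
s=read_state();T=np.c_[tool(YAW)[:,1],tool(YAW)[:,0],[0,0,1]]
q=(np.array(s['ee_pos'])-M)@T;print(s['time'],'tcp',q,s['ft_force'])
im,d,c=cam('side')
hh=cv2.cvtColor(im,cv2.COLOR_RGB2HSV); red=((hh[...,0]<6)|(hh[...,0]>174))&(hh[...,1]>150)&(hh[...,2]>60)
L=(xyz(c,d,red)-M)@T; k=(abs(L[:,0])<.05)&(L[:,2]>.03)
print(k.sum(),np.median(L[k],0)if k.any() else 0)
save('s5',cv2.resize(im[60:220,240:440],(750,600)))
E
```

```text
16.95 tcp [ 0.00170075 -0.0768867   0.10823823] [0.18595944 0.05895943 0.2869034 ]
42 [ 0.00020005 -0.05982247  0.1372803 ]
```

View pics/s5.png

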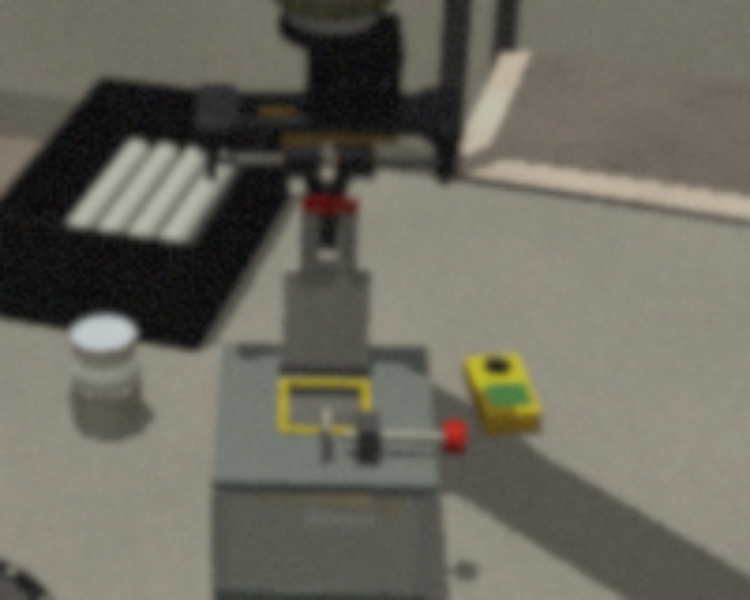

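The hasp is near upright, with its tip at (328,205) and the fingers behind it. I'll drop the contact onto the solid plate and swing the hasp over.

Call:
drive_tool(deltas=[[0,0,0,-0.01,0,0.006,1],[0,0,0,-0.008,0,0.014,1],[0,0,0,0.014,0,0.015,1],[0,0,0,0.03,0,0.015,1],[0,0,0,0.045,0,0.017,1],[0,0,0,0.063,0,0.023,1],[0,0,0,0.078,0,0.035,1],[0,0,0,0.09,0,0.051,1],[0,0,0,0.096,0,0.069,1],[0,0,0,0.096,0,0.078,1],[0,0,0,0.096,0,0.084,1]])

```text
time: 18.1
ee_pos: [0.5441, -0.1822, 0.1421]
eef_rot: [0.605, 0.796, -0.001, -0.001]
ft_force: [-7.1, 5.3, 29.3]
width: 0.0002
```

Call:
drive_tool(deltas=[[0,0,0,0,0,0.002,1],[0,0,0,0,0,0.004,1]])

```text
time: 18.3
ee_pos: [0.5443, -0.1823, 0.1418]
eef_rot: [0.606, 0.796, 0.001, -0.001]
ft_force: [-22.1, 10.8, 48.3]
width: 0.0002
```

```bash
python3 - <<'E'
from meas import *
s=read_state();T=np.c_[tool(YAW)[:,1],tool(YAW)[:,0],[0,0,1]]
q=(np.array(s['ee_pos'])-M)@T;print(s['time'],'tcp',q,s['ft_force'])
im,d,c=cam('side')
hh=cv2.cvtColor(im,cv2.COLOR_RGB2HSV); red=((hh[...,0]<6)|(hh[...,0]>174))&(hh[...,1]>150)&(hh[...,2]>60)
L=(xyz(c,d,red)-M)@T; k=(abs(L[:,0])<.04)&(L[:,2]>-.03)
print(k.sum(),np.median(L[k],0)if k.any() else 0)
save('s6',cv2.resize(im[60:220,240:440],(750,600)))
E
```

```text
18.3 tcp [-0.00062641  0.01544905  0.02178709] [-22.05193412  10.78876439  48.33906647]
29 [0.00013011 0.08890095 0.00758236]
```

View pics/s6.png

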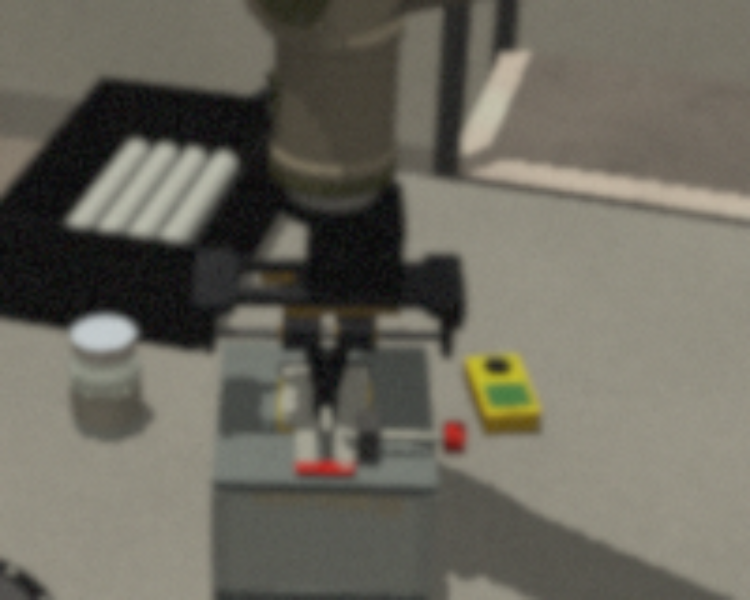

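The hasp is closed: the red tip is at deck level at (327,467) and the fingertip height is 7.8 mm, against the 8 mm expected. Lifting off and moving to the pin.

Call:
drive_tool(deltas=[[0,0,0,0,0,-0.02,1],[0,0,0,0,0,-0.05,1],[0,0,0,0,0,-0.07,1],[0,0,0,0.02,-0.04,-0.07,1],[0,0,0,0.045,-0.09,-0.07,1],[0,0,0,0.045,-0.14,-0.07,1],[0,0,0,0.045,-0.14,-0.07,1],[0,0,0,0.045,-0.14,-0.07,1]])

```text
time: 19.15
ee_pos: [0.3972, -0.1766, 0.2099]
eef_rot: [0.606, 0.795, 0.002, 0.0]
ft_force: [0.2, 0.1, -0.5]
width: 0.0004
```

```bash
python3 - <<'E'
from meas import *
s=read_state();T=np.c_[tool(YAW)[:,1],tool(YAW)[:,0],[0,0,1]]
q=(np.array(s['ee_pos'])-M)@T;print(s['time'],'tcp',q,s['ft_force'],s['joint_positions'].round(2))
for n in('top','side','wrist'):
    im,d,c=cam(n)
    hh=cv2.cvtColor(im,cv2.COLOR_RGB2HSV); red=((hh[...,0]<6)|(hh[...,0]>174))&(hh[...,1]>150)&(hh[...,2]>60)
    L=(xyz(c,d,red)-M)@T; k=(L[:,1]>.02)&(L[:,1]<.12)&(L[:,0]<-.06)&(L[:,0]>-.13)&(L[:,2]>-.03)
    print(n,k.sum(),np.percentile(L[k],[3,50,97],axis=0).round(3).tolist()if k.any() else 0)
E
```

```text
19.15 tcp [-0.14079511  0.06019459  0.08988868] [ 0.178895    0.06249835 -0.49087178] [-0.47 -0.16  0.73  2.    0.11  1.25  0.49]
top 14 [[-0.098, 0.051, 0.018], [-0.092, 0.056, 0.025], [-0.085, 0.069, 0.03]]
side 23 [[-0.095, 0.064, 0.019], [-0.092, 0.072, 0.026], [-0.087, 0.078, 0.031]]
wrist 915 [[-0.099, 0.054, 0.012], [-0.093, 0.066, 0.027], [-0.085, 0.074, 0.03]]
```

Call:
drive_tool(deltas=[[0,0,0,0.002,0,0.04,1],[0,0,0,0.002,0,0.068,1],[0,0,0,0.002,0,0.068,1],[0,0,0,0.002,0.02,0.068,1],[0,0,0,0.002,0.035,0.068,1],[0,0,0,0.002,0.045,0.068,1],[0,0,0,0.002,0.055,0.068,1],[0,0,0,0.002,0.062,0.068,1],[0,0,0,0.002,0.062,0.068,1]])

```text
time: 20.2
ee_pos: [0.4577, -0.1571, 0.1414]
eef_rot: [0.605, 0.796, -0.0, 0.0]
ft_force: [0.7, -0.5, 0.7]
width: 0.0003
```

Call:
drive_tool(deltas=[[0,0,0,0,0.003,0,1],[0,0,0,0,0.006,0,1],[0,0,0,0,0.006,0,1]])

```text
time: 20.5
ee_pos: [0.4627, -0.1557, 0.1412]
eef_rot: [0.605, 0.796, 0.0, -0.0]
ft_force: [0.3, -0.5, -0.1]
width: 0.0005
```

```bash
cat > pin.py <<'E'
from meas import *
s=read_state();T=np.c_[tool(YAW)[:,1],tool(YAW)[:,0],[0,0,1]]
q=(np.array(s['ee_pos'])-M)@T;print(s['time'],'tcp',q,s['ft_force'])
for n in('top','side','wrist'):
    im,d,c=cam(n)
    hh=cv2.cvtColor(im,cv2.COLOR_RGB2HSV); red=((hh[...,0]<6)|(hh[...,0]>174))&(hh[...,1]>150)&(hh[...,2]>60)
    L=(xyz(c,d,red)-M)@T; k=(L[:,1]>.02)&(L[:,1]<.12)&(L[:,0]<-.03)&(L[:,0]>-.13)&(L[:,2]>-.03)
    print(n,k.sum(),np.percentile(L[k],[3,50,97],axis=0).round(3).tolist()if k.any() else 0)
    if n=='wrist': save('w7',im)
E
python3 pin.py
```

```text
20.5 tcp [-0.07210903  0.06289962  0.02120036] [ 0.30295287 -0.45553039 -0.06207588]
top 0 0
side 35 [[-0.063, 0.06, 0.015], [-0.058, 0.071, 0.025], [-0.05, 0.075, 0.034]]
wrist 69 [[-0.061, 0.073, 0.011], [-0.056, 0.074, 0.016], [-0.048, 0.075, 0.018]]
```

View pics/w7.png

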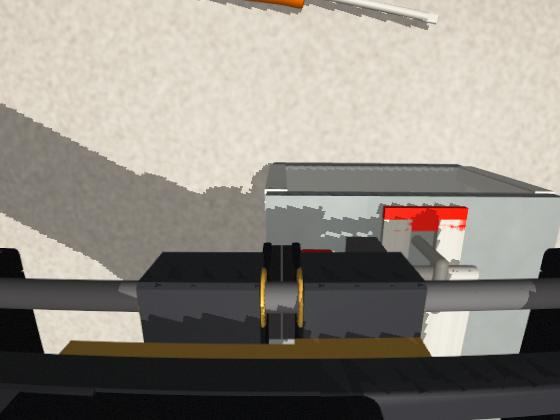

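The red head is just ahead of the fingers at (315,252), with its face at about -0.062, so roughly 7 mm is left.

Call:
drive_tool(deltas=[[0,0,0,0,0.003,0,1],[0,0,0,0,0.006,0,1],[0,0,0,0,0.007,0,1],[0,0,0,0,0.007,0,1]])

```text
time: 21.05
ee_pos: [0.4696, -0.1537, 0.1411]
eef_rot: [0.605, 0.796, -0.0, 0.0]
ft_force: [-0.4, -0.3, -0.2]
width: 0.0008
```

Call:
drive_tool(deltas=[[0,0,0,0,0.002,0,1],[0,0,0,0,0.0025,0,1],[0,0,0,0,0.0025,0,1]])

```text
time: 21.35
ee_pos: [0.4701, -0.1536, 0.1409]
eef_rot: [0.606, 0.796, -0.001, -0.002]
ft_force: [-10.8, -0.5, 8.3]
width: 0.0003
```

Call:
drive_tool(deltas=[[0,0,0,0,0.0015,0,1],[0,0,0,0,0.0015,0,1]])

```text
time: 21.55
ee_pos: [0.4702, -0.1536, 0.1408]
eef_rot: [0.606, 0.796, -0.002, -0.003]
ft_force: [-18.6, -0.6, 14.6]
width: 0.0003
```

Call:
drive_tool(deltas=[[0,0,0,0,-0.01,0,1],[0,0,0,0,-0.045,0,1],[0,0,0,0,-0.06,-0.02,1],[0,0,0,0,-0.06,-0.07,1],[0,0,0,0,-0.06,-0.12,1],[0,0,0,0,-0.06,-0.16,1],[0,0,0,-0.02,-0.06,-0.18,1],[0,0,0,-0.02,-0.06,-0.18,1]])

```text
time: 22.35
ee_pos: [0.422, -0.1902, 0.3241]
eef_rot: [0.606, 0.795, 0.002, 0.002]
ft_force: [-0.7, -0.4, 0.3]
width: 0.0004
```

```bash
python3 pin.py; python3 - <<'E'
from meas import *
T=np.c_[tool(YAW)[:,1],tool(YAW)[:,0],[0,0,1]]
im,d,c=cam('top');h=cv2.cvtColor(im,cv2.COLOR_RGB2HSV)
Q=xyz(c,d,(h[...,2]<60)); Q=Q[(Q[:,2]>.095)&(Q[:,2]<.115)&(abs(Q[:,0]-.48)<.07)&(abs(Q[:,1]-.21)<.07)]
print('handle top',len(Q),cv2.minAreaRect((Q[:,:2]*1000).astype(np.float32)),Q.mean(0))
b,_,_=cam('wrist'); t=cv2.resize(im[140:310,130:450],(565,300));save('f8',np.vstack([t,cv2.resize(b,(565,300))]))
E
```

```text
22.35 tcp [-0.12055423  0.04052677  0.20407068] [-0.69468858 -0.36406803  0.32086327]
top 51 [[-0.054, 0.053, 0.01], [-0.047, 0.064, 0.026], [-0.038, 0.073, 0.031]]
side 34 [[-0.053, 0.06, 0.016], [-0.047, 0.071, 0.025], [-0.042, 0.076, 0.03]]
wrist 442 [[-0.055, 0.053, 0.012], [-0.049, 0.064, 0.027], [-0.038, 0.074, 0.03]]
handle top 110 ((483.66412353515625, 206.40463256835938), (16.50958824157715, 49.07984161376953), 16.136045455932617) [0.48314912 0.2055192  0.10505249]
```

View pics/f8.png

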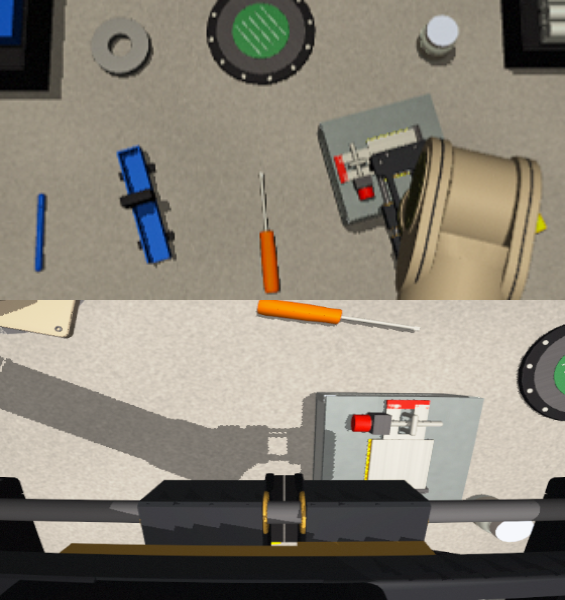

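The pin head sits at (362,423), hard against its guide, and the pin passes through the staple over the closed hasp. The chute stands empty at (145,205), and the bystanders look undisturbed. Handing in.

```bash
python3 -c "
from bench import *
print(close_job())"
```

```text
the job is handed in; nothing more can be done
None
```

The job is done and handed in, about 22 s into the 72 s limit; the hand-in gives no verdict. I tipped the chute over the mouth, stood it back on the bench, swung the hasp down and pushed the pin home.

Last checks:
- **Spacers:** The chute is empty and no spacer shows on the bench. I saw spacers on the chest floor, tops about 44 mm above the bench, which is right for lying on it. I did not count all three separately.
- **Chute:** It stands at its starting spot, with the handle top level at about 105 mm (106 mm expected).
- **Hasp:** The fingertips stopped 7.8 mm above the deck when pressing it, matching the 8 mm of a closed hasp. I did not measure its angle after that, but it looks flat in the last picture.
- **Pin:** It met its end stop at about 19 N. Its outer face is 55 mm to the -x side of the staple, which is full 45 mm travel.
- **Bystanders:** They look unmoved in the last picture, though the arm hid most of the gauge and I did not re-measure their positions.
- **Robot:** It was clear of everything at hand-in.

Two things ran closer than planned. One joint came within 0.03 rad of its limit during the tip. The chute slipped about 3 mm in the grip, so I set it down about 3 mm higher, with roughly 21 N of contact.

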